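# Set, clamp and fire the rotor marking head

## Task

On the rotor marking station, swing the clamp lever over to free the white carriage, slide the carriage along its rail until its pointer stands tip to tip with the pointed index on the ledge behind it (not the square stop), and swing the lever fully back to clamp it there. Then press the round plunger head on the carriage fully down to its stop, hold it there for a second, and let it spring back up, leaving the carriage clamped at the index. Do not press the plunger before the carriage is clamped at the index, and do not shift the other things on the bench.

Things in the scene. Friction and masses are not known exactly. Their poses are not given: they have to be found in the camera images.
- station: Bench fixture 225 x 400 mm (x from -95 to 130 mm), grey base; origin on the table, under the middle of the rail; y along the rail, -x roughly to the robot, z up. Copper rotor along y at x = -50 mm. Steel guide beam 40 mm wide, top 143 mm up, along y at x = 30 mm between end brackets at y = +-184 mm, 148 mm high. Ledge, top 90 mm up, along y at x = 108 mm, carries index and stop.
- carriage (a joint): Slide of the white carriage along station y (m, -0.108 to 0.108, 0 = middle; friction 2.5 N when free; clamped, a brake drags it heavily). Block 62 mm (station x -1 to 61) by 110 mm (y), top 155 mm above the table. At value c, in mm in the station's frame: fin at (30, c-30), lever pivot at (30, c+35) and 154 up, plunger at (-50, c-30), pointer tip at (80, c).
- fin_top (a point): Top centre of the upright aluminium grip fin on the carriage, by which it is pinched and slid: plate 12 mm thick (along the rail y), 40 mm along x, rising 60 mm from the carriage's top to 215 mm above the table. Axes as the station's.
- pointer (a point): Tip of the wedge-shaped steel pointer on the carriage's far side (+x), pointing to +x, 103 mm above the table. Axes as the station's.
- mark (a point): Tip of the index: a dark steel block 34 mm wide along the rail, 24 mm high, with a wedge point towards the rail (-x); it stands fixed on the ledge to one side of the carriage's start (either side), 103 mm above the table. Axes as the station's: carriage pointer and mark agree when they have the same y in this frame; their tips then stand 4 mm apart in x.
- stop: Plain square dark steel block, 34 mm wide, 24 mm high, with a round bright thumbscrew on top and no point, fixed on the same ledge on the other side; origin at the centre of its underside. Not the mark.
- clamp (a joint): Angle of the clamp lever (rad): 0 = clamped, leaning 0.6 rad from upright to the station's -x (towards the robot), up to 1.2 = free, leaning 0.6 rad to +x. It swings in the plane across the rail about an axis along the station's y and stays where it is left; the first and last 0.5 rad take about 5 to 8 N at the ball.
- ball (a point): Centre of the black ball, 30 mm across, on the end of the clamp lever: 90 mm from the pivot, on a steel stem 12 mm across; about 228 mm above the table at either end of the swing, 244 mm in mid-swing.
- plunger (a joint): How far the plunger is pressed (m): 0 = up, 0.018 = down on its stop. Springs back by itself; 4 N starts it, 12 N holds it down.
- head_top (a point): Top centre of the round steel plunger head on the carriage's front arm: 50 mm across, 16 mm thick, top 199 mm above the table when up, 181 mm when fully down; pressed straight down.
- gauge: Bystander: dial gauge on a magnetic base 50 x 60 mm with a column 220 mm high and a short arm to its +x; stands off one end of the station. Origin under the base.
- tin: Bystander: steel tin, 72 mm across, 100 mm high, behind the station. Origin under its centre.
- oil: Bystander: white bottle, 60 mm across, 150 mm high, off one end of the station. Origin under its centre.
- pulley: Bystander: aluminium step pulley, 72 mm across, 75 mm high, behind the station. Origin under its centre.
- spare: Bystander: spare rotor lying along x in a wooden cradle 160 x 70 mm, 70 mm high in all, shaft 200 mm long, to one side. Origin under the cradle.
- caliper: Bystander: flat black case 200 x 75 x 22 mm, to one side. Origin under its centre.

How it is judged:
By the outcome, as a careful person would: the job done as asked, in the order asked, and still so for the second after the job is handed in, with the robot touching nothing.
It also fails if it takes over 67 s, if anything falls off the work surface, if the arm or the gripper's body presses on something with over 40 N, if the wrist force passes 120 N, or if a joint passes its speed limit or range.

## Robot

A 6-joint arm with a two-finger parallel gripper is mounted at the origin on the work surface. World frame = base frame: x ahead of the robot, y to its left, z up, the work surface at z = 0. Lengths are in m, angles in degrees, forces in N, time in s.
With the tool pointing down it reaches from about 0.25 to 0.725 m from the base axis. Payload 9.7 kg.
Tool frame: the origin (TCP) lies at the very end of the fingers, on their centre line; the grasp point (between the pads) lies 19 mm behind it; z points along the fingers, y is the direction in which the jaws open and shut (so a half turn about z gives the same grasp; the last joint's range is limited). The gripper opens to 85 mm and grips with 20 to 120 N. Pads are 22 mm wide; open, the fingers measure 114 mm over their backs; the gripper's body (76 mm by 85 mm) begins 54 mm behind the grasp point. The pads swing forward as they close: fully open they stand 13 mm farther back than shut.
Start: joints at [72.88, 4.979, 10.078, 95.1, 0, 90], TCP at [0.162, 0.526, 0.231] pointing down, gripper open.
Joint ranges: [-179.16, 179.16], [-48.56, 103.87], [-65.8, 70.77], [-126.05, 130.52], [-82.76, 87.17], [-180, 180]. Speed limits (degrees/s): [127.2, 127.2, 147.25, 180, 180, 180].

## Interface

Orientations are given as [roll, pitch, yaw] about the fixed x, y, z axes, in that order (R = Rz(yaw) Ry(pitch) Rx(roll)).
In Python, from workcell import bot gives the robot as it stands.
- The arm moves only by the shell command python3 -m pendant 'ROWS' [FORCE]. ROWS is JSON, a list that holds one entry, the list of rows, each a list of 7 numbers: the shift along the tool's x, y, z in cm, then the turn, a rotation vector about the tool's x, y, z in rad, then the opening in per cent of the stroke, from 0 (shut) to 100 (fully open). In form: [[[dx, dy, dz, ax, ay, az, gripper], ...]]. A call has 1 to 5 rows; each row shifts and turns the pose as measured when the row begins, along the tool's axes as they then stand; what a row does not reach is not made up. A row lasts 1/12 s, in which the tool goes at most 41.7 mm and 7.16 degrees, less where a joint would pass 70% of its speed; a pose out of reach is approached as far as the arm can. A call with a gripper value outside its range is refused whole. The fingers move at their own pace and stop on an object; FORCE is the grip in N (left out, the last holds). Time passes only in rows, so rows that do not move let the fingers close. It gives the time, the measured TCP pose, the force and the opening at its end, in the units of the state.
- bot.get_obs(): the state, without advancing time (a new reading comes with each control period).
- bot.camera(name): name is "side" or "top" or "wrist"; returns the picture (400x640x3 uint8, red, green, blue); there is no depth.
- bot.get_calibration(name): a dict with "intrinsics" (3x3 intrinsics, pixels), "pose" (4x4, takes a point from camera to world coordinates); the wrist camera has in their place "T_tool_cam" (4x4, takes a point from camera to tool coordinates, whose origin is the TCP and whose axes are the flange's). Camera axes: x right, y down, z forward; pixel columns grow to the right and rows downward; lengths in m; the calibration is good to about 2 mm. A picture is of the moment at which its call begins: read the wrist's pose just before it. get_calibration takes no time and is no camera call.
- bot.job_done(): hands the job in, once; it reports no verdict.
Trained networks look in the newest picture that a camera, given by its name, has taken for a name from the list of things; names that differ only in an ending like _2 or _b are one class to them, and where a whole thing is asked for, a point or a joint stands for the part that bears it (a point fixed in the world has none). Each returns a list of dicts, best first, with "confidence" (0 to 1); they miss things now and then, are a little off and sometimes report something else, mostly with a low value. They report only what shows in the picture. A call takes as long as a camera call.
- bot.masks_of(camera, thing): "pixels" (400x640 bool, what is visible of it) and "extent" ([left, top, right, bottom] in pixels, round what is visible of it).
- bot.mark_of(camera, thing): "uv" ([column, row] in pixels: a listed point, or the origin of a listed thing).
The state is a dict: "time": time; "q": joint angles; "qd": joint speeds; "joint_efforts": joint torques, N m; "ee_pos": TCP position; "tcp_rot": TCP orientation; "wrist_force": force on the tool from outside, world axes, zero at the start; "torque": the same for the moment, N m; "opening": finger opening in m.
Only numpy, scipy, OpenCV 4.12 (cv2) and the standard library are available. Lean on these libraries where they do the work, as an engineer would, in place of code of your own. Each camera call takes 0.05 s, during which the arm holds its last target. There are 200 camera calls.

## Working session

There is one attempt and no reset: what is moved stays moved. The work goes in short steps, Python scripts to look and compute and a shell command to move; the robot and the scene stay as the last step left them, time stands still between calls to the robot, and variables do not carry over. Pictures are saved under pics/ and viewed, about 8 in all and at most 12, crops included, and the job is handed in when it is done.

```bash
mkdir -p pics; ls
cat > h.py <<'E'
from workcell import bot
import numpy as np, cv2
from scipy.spatial.transform import Rotation as R
def cam(n):
    o=bot.get_obs(); im=bot.camera(n); c=bot.get_calibration(n)
    if n=='wrist':
        T=np.eye(4);T[:3,:3]=R.from_euler('xyz',o['tcp_rot'],degrees=True).as_matrix();T[:3,3]=o['ee_pos']
        P=T@np.array(c['T_tool_cam'])
    else: P=np.array(c['pose'])
    return im,np.array(c['intrinsics']),P
def atz(K,P,uv,z):
    d=P[:3,:3]@np.linalg.inv(K)@[uv[0],uv[1],1]; return P[:3,3]+d*(z-P[2,3])/d[2]
def proj(K,P,X):
    p=K@(P[:3,:3].T@(np.array(X)-P[:3,3])); return p[:2]/p[2]
def save(n,im): cv2.imwrite('pics/'+n+'.png',cv2.cvtColor(im,cv2.COLOR_RGB2BGR))
E
python3 - <<'E'
from h import *
o=bot.get_obs(); print(o)
H=dict(fin_top=.215,pointer=.103,mark=.103,stop=.09,ball=.228,head_top=.199,station=0,gauge=0,tin=0,oil=0,pulley=0,spare=0,caliper=0)
for n in('top','side'):
    im,K,P=cam(n);save(n,im);print(n,P[:3,3].round(3))
    for t,z in H.items():
        for r in bot.mark_of(n,t)[:2]: print(t,np.round(r['uv'],1),round(r['confidence'],2),atz(K,P,r['uv'],z).round(4))
E
```

```text
pics
{'time': 0.0, 'q': array([ 7.28793785e+01,  5.01049484e+00,  1.00347933e+01,  9.50995553e+01,
       -5.39951050e-04,  9.00008797e+01]), 'qd': array([ 0.01129349, -0.01921064,  0.01213413, -0.00138866,  0.03717687,
       -0.0027207 ]), 'joint_efforts': array([ 9.86349842e-04, -5.20394003e+01,  4.64801967e+01,  1.66505284e-02,
        1.44643218e-04, -4.86669563e-06]), 'ee_pos': array([0.16184679, 0.52540915, 0.23059192]), 'tcp_rot': array([-1.79924743e+02,  5.41106005e-04,  1.62878500e+02]), 'wrist_force': array([-0.74854689, -0.88039942, -0.17846599]), 'torque': array([ 0.06618508, -0.03641146, -0.01541989]), 'opening': 0.0854336999317217}
top [0.34  0.002 1.536]
fin_top [334.2 229.1] 0.87 [ 0.5422 -0.0333  0.215 ]
pointer [325.3 217.9] 0.92 [ 0.5932 -0.0059  0.103 ]
mark [346.  214.7] 0.69 [ 0.608  -0.0709  0.103 ]
stop [298.5 210.4] 0.44 [0.6139 0.0815 0.09  ]
stop [333.6 257.9] 0.33 [ 0.47   -0.0404  0.09  ]
ball [346.8 218.1] 0.66 [ 0.5748 -0.0673  0.228 ]
ball [309.  242.9] 0.5 [0.4954 0.0366 0.228 ]
head_top [331.1 258. ] 0.77 [ 0.4594 -0.0299  0.199 ]
head_top [455. 257
[... 594 characters left out ...]
085 0.103 ]
mark [301.9 231. ] 0.53 [ 0.6062 -0.084   0.103 ]
mark [279.6 157.1] 0.27 [0.3717 0.2359 0.103 ]
stop [328.4 197.8] 0.72 [0.605 0.094 0.09 ]
ball [278.4 158.6] 0.72 [0.4877 0.0325 0.228 ]
head_top [286.  232.6] 0.72 [ 0.6314 -0.2056  0.199 ]
head_top [261.1 179.1] 0.7 [ 0.4703 -0.0352  0.199 ]
station [285.9 232.5] 0.63 [0.5067 0.0041 0.    ]
gauge [254.6 298.3] 0.82 [ 0.551  -0.2465 -0.    ]
tin [332.2 274.4] 0.64 [ 0.6955 -0.1021  0.    ]
oil [261.2 177.6] 0.15 [0.2857 0.242  0.    ]
pulley [352.6 227.9] 0.77 [0.6801 0.0957 0.    ]
spare [192.8 357.3] 0.56 [ 0.5133 -0.4359  0.    ]
spare [285.4 174.6] 0.18 [0.3564 0.2909 0.    ]
caliper [345.7 161.3] 0.78 [0.5232 0.4566 0.    ]
```

Run:
```python
from h import *
A=np.array([[30,-30],[80,0],[-21,35],[-50,-30]])/1e3
for B in ([[.5422,-.0333],[.5932,-.0059],[.4954,.0366],[.4594,-.0299]],):
    B=np.array(B);a=A-A.mean(0);b=B-B.mean(0)
    th=np.arctan2((a[:,0]*b[:,1]-a[:,1]*b[:,0]).sum(),(a*b).sum());c,s=np.cos(th),np.sin(th);Q=np.array([[c,-s],[s,c]])
    t=B.mean(0)-Q@A.mean(0);print(np.degrees(th),t,(A@Q.T+t-B).round(4))
    for n,p in dict(mark=(.608,-.0709),mside=(.6062,-.084),stop=(.605,.094),station=(.505,.006)).items(): print(n,Q.T@(np.array(p)-t))
im=cv2.imread('pics/top.png')[170:290,220:420];a=cv2.resize(im,None,fx=3.6,fy=3.6,interpolation=cv2.INTER_CUBIC)
im=cv2.imread('pics/side.png')[130:310,210:400];b=cv2.resize(im,None,fx=3.2,fy=3.2,interpolation=cv2.INTER_CUBIC)
cv2.imwrite('pics/a.png',a);cv2.imwrite('pics/b.png',b)
```

```text
-3.4596252309844333 [ 0.51319493 -0.00129802] [[-0.0009  0.0002]
 [-0.0002 -0.0002]
 [-0.0011 -0.0017]
 [ 0.0021  0.0017]]
mark [ 0.09883244 -0.0637541 ]
mside [ 0.09782624 -0.07693885]
stop [0.08588699 0.10066434]
station [-0.00862039  0.0067902 ]
```

View pics/a.png

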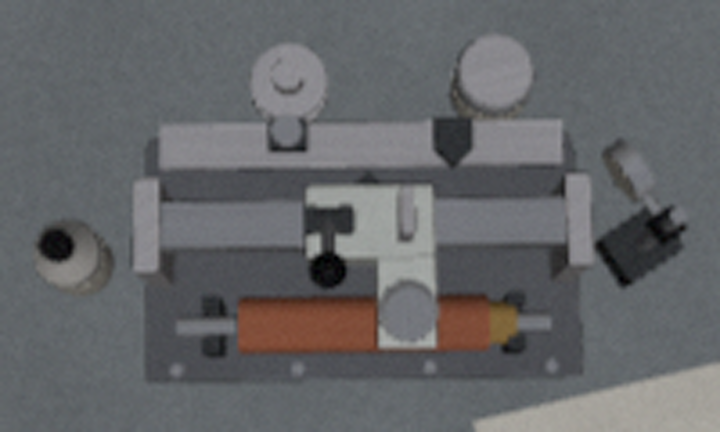

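View pics/b.png

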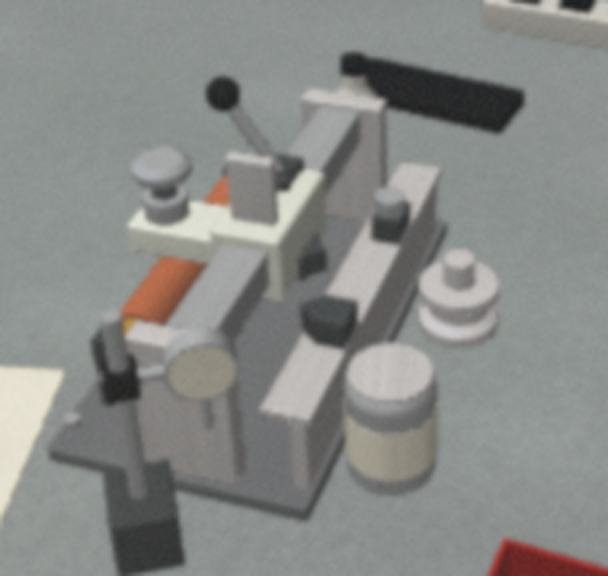

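The pictures show the pointed index at about (345.6, 216) in the top image, towards -y of the pointer at (322, 218.6). The square stop with its thumbscrew is at (300, 207). The lever leans to the robot (clamped). Next I'll raise the tool, square it up and move over for a wrist view.

```bash
python3 -m pendant '[[[0,0,-4,0,0,-0.1,100],[0,0,-4,0,0,-0.1,100],[0,0,-4,0,0,-0.1,0],[0,-4,-2,0,0,0,0],[0,-4,-2,0,0,0,0]]]'
python3 -m pendant '[[[-2.5,-3.3,0,0,0,0,0],[-2.5,-3.3,0,0,0,0,0],[-2.5,-3.3,0,0,0,0,0],[-2.5,-3.3,0,0,0,0,0],[-2.5,-3.3,0,0,0,0,0]]]'
python3 -m pendant '[[[-2.5,-3.3,0,0,0,0,0],[-2.5,-3.3,0,0,0,0,0],[-2.5,-3.3,0,0,0,0,0],[-2.5,-3.3,0,0,0,0,0],[-2.5,-3.3,0,0,0,0,0]]]'
```

```text
time: 1.82
ee_pos: [0.163, 0.4522, 0.3824]
tcp_rot: [-178.7, -0.5, -178.9]
wrist_force: [1.1, -1.6, 0.6]
opening: 0.0517
time: 2.23
ee_pos: [0.2899, 0.2863, 0.3909]
tcp_rot: [-179.2, -0.2, -178.4]
wrist_force: [1.4, 0.8, 0.6]
opening: -0.0001
time: 2.65
ee_pos: [0.4181, 0.1217, 0.3945]
tcp_rot: [-179.3, 0.1, -178.3]
wrist_force: [1.2, 0.3, -0.1]
opening: 0.0002
```

```bash
python3 -m pendant '[[[-1,-3.2,0,0,0,0,0],[-1,-3.2,0,0,0,0,0],[-1,-3.2,0,0,0,0,0],[-1,-3.2,0,0,0,0,0],[0,0,0,0,0,0,0]]]'
python3 - <<'E'
from h import *
c=bot.get_calibration('wrist');print(np.round(c['T_tool_cam'],3))
im,K,P=cam('wrist');save('w1',im)
for t,z in dict(fin_top=.215,pointer=.103,mark=.103,stop=.09,ball=.228,head_top=.199,station=0).items():
    for r in bot.mark_of('wrist',t)[:2]: print(t,np.round(r['uv'],1),round(r['confidence'],2),atz(K,P,r['uv'],z).round(4))
E
```

```text
time: 3.07
ee_pos: [0.4665, -0.0174, 0.3944]
tcp_rot: [-179.2, 0.0, -178.6]
wrist_force: [0.2, 1.0, -0.5]
opening: -0.0
[[-0.    -0.948 -0.319  0.083]
 [ 1.    -0.    -0.001 -0.   ]
 [ 0.001 -0.319  0.948 -0.143]
 [ 0.     0.     0.     1.   ]]
fin_top [309.2 245.9] 0.81 [ 0.5467 -0.0342  0.215 ]
pointer [379.6 262.6] 0.64 [0.6268 0.0613 0.103 ]
mark [285.2 240.3] 0.9 [ 0.5957 -0.0737  0.103 ]
stop [386.9 248.6] 0.57 [0.6109 0.0725 0.09  ]
ball [374. 199.] 0.93 [0.4885 0.028  0.228 ]
head_top [306.2 165.7] 0.65 [ 0.4645 -0.0389  0.199 ]
station [340.4 166.9] 0.77 [0.5127 0.0039 0.    ]
```

View pics/w1.png

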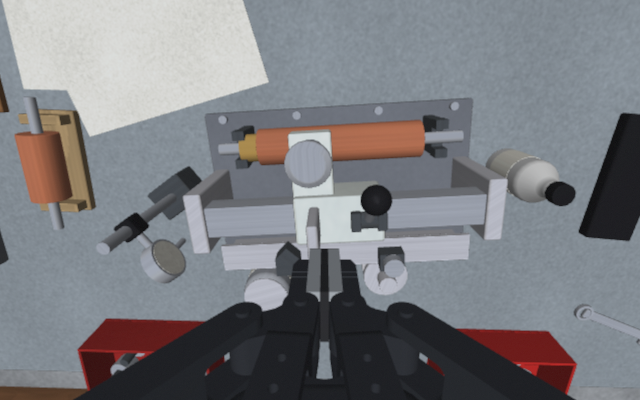

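Run:
```python
from h import *
im,K,P=cam('wrist')
def ang(a,b,z):
    A=atz(K,P,a,z);B=atz(K,P,b,z);d=A-B;print(A.round(4),B.round(4),np.degrees(np.arctan2(-d[0],d[1])).round(2))
print('base');ang((472,98),(207,113),.01)
print('ledge top far');ang((468,258),(224,268),.09)
print('ledge top near');ang((468,236),(222,247),.09)
K2=np.array(bot.get_calibration('top')['intrinsics']);P2=np.array(bot.get_calibration('top')['pose'])
P,K=P2,K2
f=lambda x,y:(220+(x+.5)/3.6-.5,170+(y+.5)/3.6-.5)
print('top');ang(f(147,380),f(582,373),.01);ang(f(160,167),f(562,164),.09);ang(f(160,126),f(562,121),.09)
print('mark',atz(K,P,f(452,165),.103),'ptr',atz(K,P,f(368,173),.103), 'brackets',atz(K,P,f(146,181),.148),atz(K,P,f(577,176),.148))
```

```text
base
[0.3986 0.1997 0.01  ] [ 0.4323 -0.1959  0.01  ] 4.87
ledge top far
[0.6209 0.1995 0.09  ] [ 0.6509 -0.161   0.09  ] 4.76
ledge top near
[0.5856 0.1937 0.09  ] [ 0.616  -0.1617  0.09  ] 4.88
top
[0.4041 0.1937 0.01  ] [ 0.4377 -0.2027  0.01  ] 4.85
[0.588  0.1899 0.09  ] [ 0.6155 -0.1668  0.09  ] 4.4
[0.6251 0.1934 0.09  ] [ 0.6546 -0.1651  0.09  ] 4.7
mark [ 0.60537338 -0.06844394  0.103     ] ptr [0.59310145 0.00499915 0.103     ] brackets [0.56514792 0.19318094 0.148     ] [ 0.59488412 -0.17321003  0.148     ]
```

```bash
python3 -m pendant '[[[1.2,2.3,0,0,0,-0.06,0],[1.1,2.3,0,0,0,0,0],[0,0,0,0,0,0,0],[0,0,3,0,0,0,0],[0,0,3.5,0,0,0,0]]]'
python3 - <<'E'
from h import *
o=bot.get_obs();print(o['ee_pos'],o['tcp_rot'])
im,K,P=cam('wrist');save('w2',im)
for t,z in dict(ball=.228,head_top=.199,fin_top=.215,mark=.103,pointer=.103).items():
    for r in bot.mark_of('wrist',t)[:1]: print(t,np.round(r['uv'],1),round(r['confidence'],2),atz(K,P,r['uv'],z).round(4))
E
```

```text
time: 3.93
ee_pos: [0.4396, 0.0362, 0.3341]
tcp_rot: [-179.3, 0.7, -174.4]
wrist_force: [-1.0, 0.1, 0.4]
opening: -0.0002
[0.43964366 0.0361905  0.33413125] [-179.30354197    0.66386827 -174.39735953]
ball [308.8 248.4] 0.85 [0.4873 0.0265 0.228 ]
head_top [239.3 203. ] 0.75 [ 0.465  -0.0376  0.199 ]
fin_top [239.8 291.9] 0.84 [ 0.5444 -0.032   0.215 ]
```

```bash
python3 -m pendant '[[[0,-0.9,3,0,0,0,0],[0,0,3,0,0,0,0],[0,0,3,0,0,0,0],[0,0,2,0,0,0,0],[0,0,0,0,0,0,0]]]'
python3 -m pendant '[[[-1,0,0.4,0,0,0,0],[-1,0,0,0,0,0,0],[-1,0,0,0,0,0,0],[-1,0,0,0,0,0,0],[-1,0,0,0,0,0,0]]]'
```

```text
time: 4.65
ee_pos: [0.4493, 0.0245, 0.2361]
tcp_rot: [-179.3, 1.8, -174.6]
wrist_force: [-0.0, -0.6, 0.4]
opening: 0.0001
time: 5.07
ee_pos: [0.5032, 0.0289, 0.2534]
tcp_rot: [-179.2, 2.8, -174.6]
wrist_force: [-0.8, -0.6, 0.6]
opening: -0.0002
```

```bash
python3 -m pendant '[[[0,0,0,0,0,0,0],[0,0,0,0,0,0,0]]]'
python3 - <<'E'
from h import *
im,K,P=cam('wrist');save('w3',im)
o=bot.get_obs();print(o['q'],o['wrist_force'])
for r in bot.mark_of('wrist','ball'): print(r)
E
```

```text
time: 5.23
ee_pos: [0.5074, 0.0292, 0.2586]
tcp_rot: [-179.2, 3.2, -174.6]
wrist_force: [-0.8, 1.2, -0.4]
opening: -0.0004
[ 3.69817595 -3.38984778  4.59031809 94.73540599 -0.72157973 -1.6739968 ] [ 0.23655637  0.56336305 -0.29797382]
```

View pics/w3.png

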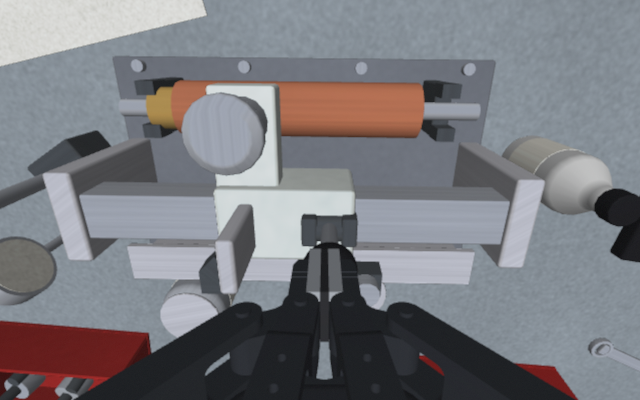

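Run:
```python
from h import *
im,K,P=cam('wrist')
th=np.radians(4.8);x=np.array([np.cos(th),np.sin(th)]);y=np.array([-x[1],x[0]]);O=np.array([.513,.006])
c=-.008
for a in(0,.2,.4,.6,.9,1.2):
    s=a-.6;p=O+x*(.03+.09*np.sin(s))+y*(c+.035);print(a,proj(K,P,[*p,.154+.09*np.cos(s)]).round(0))
print('tcp',proj(K,P,bot.get_obs()['ee_pos']))
im,K,P=cam('side');save('s2',im)
for r in bot.mark_of('side','ball'): print(r)
b=cv2.resize(im[110:250,230:350],None,fx=4,fy=4,interpolation=cv2.INTER_CUBIC);save('s2c',b)
```

```text
0 [332. 210.]
0.2 [332. 243.]
0.4 [331. 276.]
0.6 [331. 306.]
0.9 [330. 338.]
1.2 [330. 353.]
tcp [325.18853496 264.73359007]
{'uv': [290.5, 153.0], 'confidence': 0.69}
```

View pics/s2c.png

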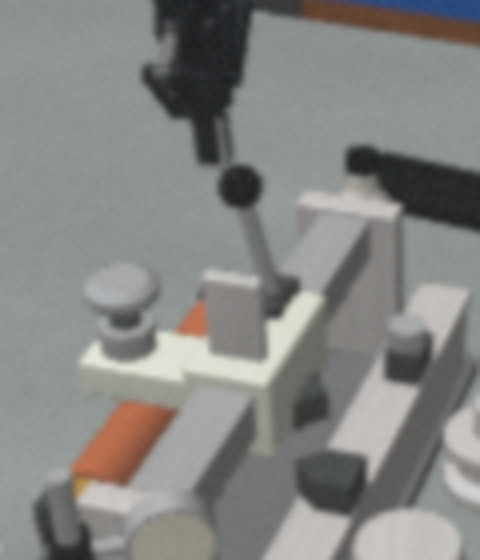

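Ball is about 0.3 rad along. The fingertip slipped onto the top of the ball (side crop (240,186)), so I'll back off, go lower and push again.

```bash
python3 -m pendant '[[[2,0,0,0,-0.03,0,0],[2.5,0,0,0,-0.025,0,0],[0.5,0,2.5,0,0,0,0],[0,0,2,0,0,0,0],[0,0,0,0,0,0,0]]]';python3 -m pendant '[[[0,0,0,0,0,0,0]]]'
```

```text
time: 5.9
ee_pos: [0.4584, 0.024, 0.2041]
tcp_rot: [-179.2, 6.1, -174.6]
wrist_force: [-0.4, 0.4, 0.0]
opening: 0.0001
time: 5.98
ee_pos: [0.4578, 0.024, 0.2041]
tcp_rot: [-179.2, 6.1, -174.6]
wrist_force: [0.5, -0.2, 0.5]
opening: 0.0001
```

```bash
python3 -m pendant '[[[0,0,-0.5,0,0.1,0,0],[0,0,0,0,0,0,0],[-1,0,0,0,0,0,0],[-1,0,0,0,0,0,0],[-1,0,0,0,0,0,0]]]'
```

```text
time: 6.4
ee_pos: [0.4858, 0.0268, 0.2085]
tcp_rot: [-179.2, -0.3, -174.7]
wrist_force: [0.1, -0.1, 0.8]
opening: -0.0002
```

```bash
python3 -m pendant '[[[-1,0,0,0,0,0,0],[-1,0,0,0,0,0,0],[-1,0,0,0,0,0,0],[-1,0,0,0,0,0,0],[-1,0,0,0,0,0,0]]]';python3 -m pendant '[[[-1,0,0,0,0,0,0],[-1,0,0,0,0,0,0],[0,0,0,0,0,0,0]]]'
```

```text
time: 6.82
ee_pos: [0.5396, 0.0318, 0.215]
tcp_rot: [-179.2, 0.2, -174.6]
wrist_force: [-1.1, 0.6, 0.1]
opening: -0.0003
time: 7.07
ee_pos: [0.5624, 0.034, 0.2184]
tcp_rot: [-179.2, 0.5, -174.6]
wrist_force: [0.6, 0.3, 0.1]
opening: -0.0002
```

```bash
python3 -m pendant '[[[-0.7,0,0.2,0,0,0,0],[-0.7,0,0.2,0,0,0,0],[0,0,0,0,0,0,0]]]';python3 -m pendant '[[[-0.5,0,0,0,0,0,0],[-0.5,0,0,0,0,0,0],[0,0,0,0,0,0,0]]]'
python3 - <<'E'
from h import *
th=np.radians(4.8);x=np.array([np.cos(th),np.sin(th)]);y=np.array([-x[1],x[0]]);O=np.array([.513,.006]);c=-.008
im,K,P=cam('side');save('s3',im)
for r in bot.mark_of('side','ball'): print(r)
for a in(.6,.9,1.0,1.1,1.2):
    s=a-.6;p=O+x*(.03+.09*np.sin(s))+y*(c+.035);print(a,proj(K,P,[*p,.154+.09*np.cos(s)]).round(1))
E
```

```text
time: 7.32
ee_pos: [0.5641, 0.0342, 0.2187]
tcp_rot: [-179.2, -0.7, -174.6]
wrist_force: [0.3, 0.9, 0.1]
opening: -0.0003
time: 7.57
ee_pos: [0.564, 0.0343, 0.2196]
tcp_rot: [-179.2, -1.8, -174.6]
wrist_force: [1.8, 0.5, 0.2]
opening: -0.0
{'uv': [315.0, 163.7], 'confidence': 0.49}
0.6 [296.3 156.3]
0.9 [305.9 159.1]
1.0 [309.  160.5]
1.1 [311.9 162.3]
1.2 [314.8 164.3]
```

```bash
python3 -m pendant '[[[1.5,0,0,0,-0.03,0,0],[0.5,0,-3,0,0,0,0],[0,0,-3,0,0,0,50],[0,-2.5,-2,0,0,0,50],[0,-3.5,0,0,0,0,50]]]';python3 -m pendant '[[[0,0,0,0,0,0,50],[0,0,0,0,0,0,50]]]'
python3 - <<'E'
from h import *
im,K,P=cam('wrist');save('w4',im)
for t,z in dict(head_top=.199,fin_top=.215,mark=.103,pointer=.103).items():
    for r in bot.mark_of('wrist',t)[:1]: print(t,np.round(r['uv'],1),round(r['confidence'],2),atz(K,P,r['uv'],z).round(4))
E
```

```text
time: 8.08
ee_pos: [0.5451, -0.0233, 0.2957]
tcp_rot: [-179.3, -0.6, -174.3]
wrist_force: [1.8, 0.2, 1.0]
opening: 0.0356
time: 8.25
ee_pos: [0.5464, -0.0278, 0.2983]
tcp_rot: [-179.2, -0.3, -174.5]
wrist_force: [0.5, -0.1, 0.1]
opening: 0.0425
fin_top [321.8 204. ] 0.72 [ 0.5447 -0.0314  0.215 ]
mark [281.1 215.5] 0.85 [ 0.6018 -0.0721  0.103 ]
pointer [350.3 213. ] 0.91 [0.5915 0.0009 0.103 ]
```

View pics/w4.png

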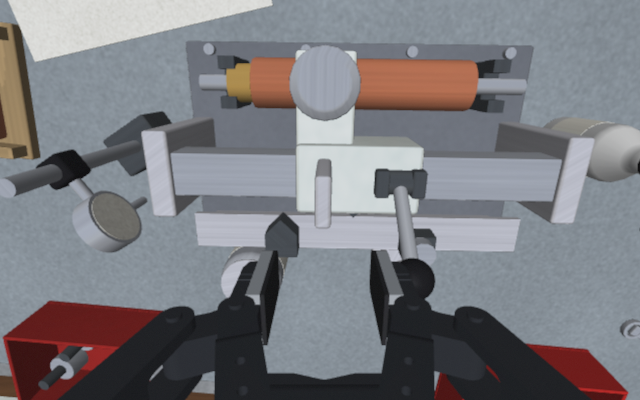

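```bash
python3 -m pendant '[[[0,-0.35,3,0,0,0,50],[0,0,3,0,0,0,50],[0,0,3,0,0,0,50],[0,0,2.4,0,0,0,50],[0,0,0,0,0,0,50]]]' 40;python3 -m pendant '[[[0,0,0,0,0,0,50]]]'
```

```text
time: 8.92
ee_pos: [0.5458, -0.028, 0.1786]
tcp_rot: [-179.2, -0.3, -174.0]
wrist_force: [-0.6, -0.6, -1.1]
opening: 0.0426
time: 9.0
ee_pos: [0.5452, -0.0274, 0.1782]
tcp_rot: [-179.2, -0.4, -174.0]
wrist_force: [0.5, -0.6, 0.7]
opening: 0.0427
```

```bash
python3 -m pendant '[[[0,-0.4,0,0,0,0.02,50],[0,0,0,0,0,0,0],[0,0,0,0,0,0,0],[0,0,0,0,0,0,0],[0,0,0,0,0,0,0]]]' 40;python3 -m pendant '[[[0,0,0,0,0,0,0]]]'
python3 -m pendant '[[[0,-1.5,0,0,0,0,0],[0,-1.5,0,0,0,0,0],[0,-1,0,0,0,0,0],[0,0,0,0,0,0,0]]]'
```

```text
time: 9.42
ee_pos: [0.5469, -0.0308, 0.1826]
tcp_rot: [-179.2, -0.2, -175.2]
wrist_force: [-0.7, -1.7, -10.7]
opening: 0.0112
time: 9.5
ee_pos: [0.5469, -0.0308, 0.1826]
tcp_rot: [-179.2, -0.2, -175.2]
wrist_force: [0.0, -1.6, -5.1]
opening: 0.0115
time: 9.83
ee_pos: [0.5501, -0.0697, 0.1826]
tcp_rot: [-179.5, -0.3, -175.1]
wrist_force: [-0.5, -3.0, -4.7]
opening: 0.0111
```

```bash
python3 -m pendant '[[[0,-1.2,0,0,0,0,0],[0,-1.2,0,0,0,0,0],[0,-0.5,0,0,0,0,0],[0,0,0,0,0,0,0],[0,0,0,0,0,0,0]]]'
python3 - <<'E'
from h import *
th=np.radians(4.8);y=np.array([-np.sin(th),np.cos(th)])
for n in('wrist','top','side'):
  im,K,P=cam(n);save('m_'+n,im);d={}
  for t in('mark','pointer'):
    for r in bot.mark_of(n,t)[:1]:
        d[t]=atz(K,P,r['uv'],.103);print(n,t,np.round(r['uv'],1),round(r['confidence'],2),d[t].round(4))
  if len(d)==2: print('mark-pointer y', (d['mark']-d['pointer'])[:2]@y)
a=cv2.imread('pics/m_wrist.png')[150:270,220:420];cv2.imwrite('pics/m1.png',cv2.resize(a,None,fx=4,fy=4,interpolation=cv2.INTER_CUBIC))
E
```

```text
time: 10.25
ee_pos: [0.5525, -0.0988, 0.1825]
tcp_rot: [-179.6, -0.3, -175.1]
wrist_force: [-0.5, 3.1, -5.8]
opening: 0.0111
top mark [346.3 215.6] 0.57 [ 0.6052 -0.072   0.103 ]
side mark [302.9 228.3] 0.57 [ 0.6039 -0.0732  0.103 ]
side pointer [300.9 225.8] 0.92 [ 0.5947 -0.0659  0.103 ]
mark-pointer y -0.008082409423662937
```

View pics/m1.png

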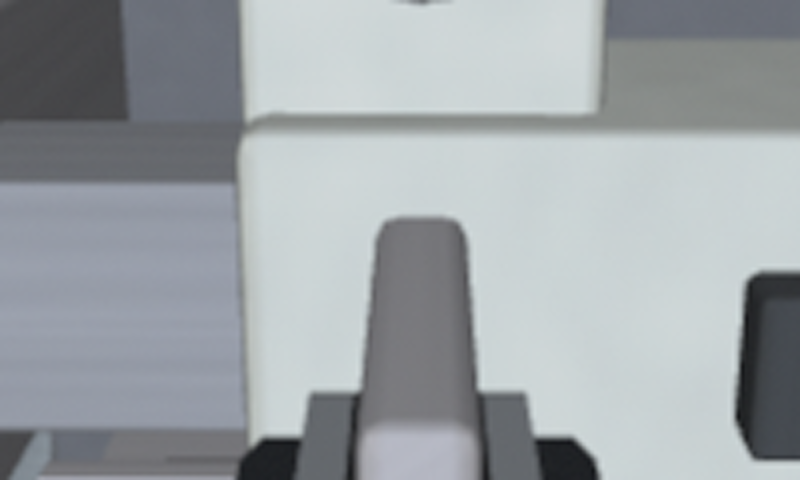

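```bash
python3 -m pendant '[[[0,-0.5,0,0,0,0,0],[0,0,0,0,0,0,0],[0,0,0,0,0,0,0],[0,0,0,0,0,0,45],[0,0,0,0,0,0,45]]]'
python3 -m pendant '[[[0,0,0,0,0,0,45],[0,0,-3.5,0,0,0,45],[0,0,-3.5,0,0,0,45],[0,0,-3,0,0,0,45],[-3,0,-1,0,0,0,45]]]'
python3 -m pendant '[[[-3,0,0,0,0,0,45],[0,0,0,0,0,0,45],[0,0,0,0,0,0,45]]]'
cat > mk.py <<'E'
from h import *
th=np.radians(4.8);y=np.array([-np.sin(th),np.cos(th)]);x=np.array([y[1],-y[0]]);O=np.array([.513,.006])
for n in('wrist','wrist','top'):
  im,K,P=cam(n);d={};print(bot.get_obs()['ee_pos'])
  if n=='wrist':save('mm',im)
  for t,z in dict(mark=.103,pointer=.103,fin_top=.215,ball=.228).items():
    for r in bot.mark_of(n,t)[:1]:
        d[t]=atz(K,P,r['uv'],z)[:2];q=d[t]-O;print(n,t,np.round(r['uv'],1),round(r['confidence'],2),d[t].round(4),'st',(q@x).round(4),(q@y).round(4))
E
python3 mk.py;python3 - <<'E'
import cv2
a=cv2.imread('pics/mm.png')[130:280,220:420];cv2.imwrite('pics/mm1.png',cv2.resize(a,None,fx=4,fy=4,interpolation=cv2.INTER_CUBIC))
E
```

```text
time: 11.12
ee_pos: [0.5534, -0.1034, 0.1837]
tcp_rot: [-179.7, -0.2, -175.0]
wrist_force: [0.2, -0.5, -0.6]
opening: 0.0348
time: 11.53
ee_pos: [0.5792, -0.0999, 0.2975]
tcp_rot: [-179.7, -0.3, -175.0]
wrist_force: [0.2, -0.1, 2.0]
opening: 0.0382
time: 11.78
ee_pos: [0.6147, -0.0969, 0.301]
tcp_rot: [-179.6, 0.1, -175.0]
wrist_force: [0.1, 0.4, -0.1]
opening: 0.0383
[ 0.61449436 -0.09683014  0.30031716]
wrist mark [349.2 154.6] 0.86 [ 0.5995 -0.0748] st 0.0794 -0.0878
wrist pointer [353.4 150.2] 0.66 [ 0.5946 -0.0711] st 0.0749 -0.0837
wrist fin_top [321.9 112.9] 0.88 [ 0.5513 -0.1051] st 0.0289 -0.1139
wrist ball [417.4 192.1] 0.91 [ 0.5957 -0.0375] st 0.0788 -0.0503
[ 0.61293901 -0.09704301  0.30090435]
wrist mark [355.3 157.4] 0.73 [ 0.5997 -0.0685] st 0.0802 -0.0815
wrist pointer [351.6 152.7] 0.69 [ 0.5953 -0.0728] st 0.0754 -0.0854
wrist fin_top [324.5 117.3] 0.74 [ 0.5521 -0.1032] st 0.0298 -0.1121
wrist ball [419.1 190. ] 0.96 [ 0.5922 -0.0368] st 0.0754 -0.0493
[ 0.61341377 -0.09702471  0.30076999]
top ball [337.2 209.4] 0.51 [ 0.5985 -0.0381] st 0.0815 -0.0511
```

View pics/mm1.png

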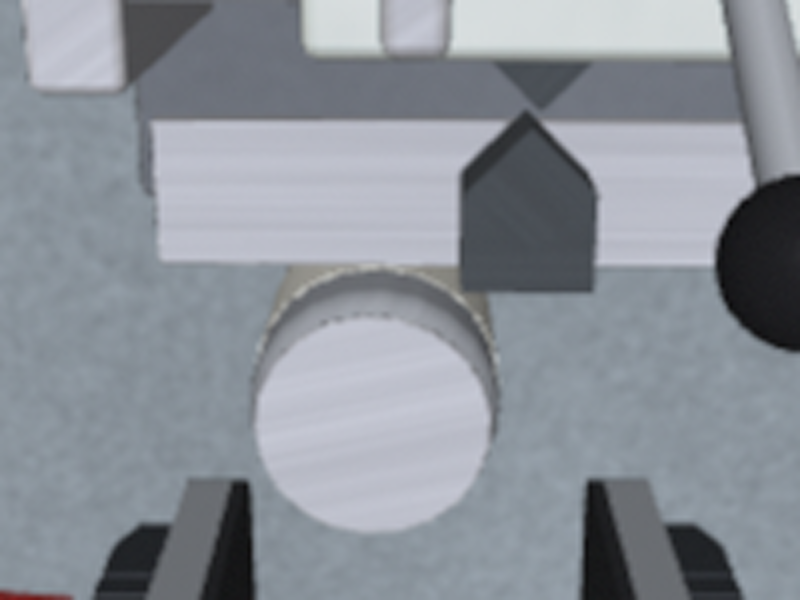

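Index tip at crop (527,112) and pointer tip at (543,108), with 3.9 px/mm: the pointer still has to go about 4.3 mm to -y. I'll regrasp and nudge it.

```bash
python3 -m pendant '[[[3,-0.1,0,0,0,0,45],[3,0,0,0,0,0,45],[0,0,3,0,0,0,45],[0,0,3.5,0,0,0,45],[0,0,3.5,0,0,0,45]]]' 40;python3 -m pendant '[[[0,0,1,0,0,0,45],[0,0,0,0,0,0,45],[0,0,0,0,0,0,45]]]'
```

```text
time: 12.95
ee_pos: [0.5551, -0.1046, 0.202]
tcp_rot: [-179.5, 0.5, -175.0]
wrist_force: [0.8, -1.3, -0.1]
opening: 0.0384
time: 13.2
ee_pos: [0.5521, -0.1043, 0.1858]
tcp_rot: [-179.6, 0.0, -175.0]
wrist_force: [-0.1, -0.5, 0.9]
opening: 0.0382
```

```bash
python3 -m pendant '[[[0,0,0,0,0,0,0],[0,0,0,0,0,0,0],[0,0,0,0,0,0,0],[0,0,0,0,0,0,0]]]' 40; python3 -m pendant '[[[0,-0.43,0,0,0,0,0],[0,0,0,0,0,0,0],[0,0,0,0,0,0,0]]]'
```

```text
time: 13.53
ee_pos: [0.5534, -0.1043, 0.1894]
tcp_rot: [-179.6, 0.1, -175.0]
wrist_force: [-1.0, -0.4, -9.4]
opening: 0.0107
time: 13.78
ee_pos: [0.5537, -0.1086, 0.1894]
tcp_rot: [-179.7, 0.0, -175.0]
wrist_force: [-1.8, 1.9, -6.4]
opening: 0.0113
```

```bash
python3 -m pendant '[[[0,0,0,0,0,0,45],[0,0,0,0,0,0,45],[0,0,0,0,0,0,45],[0,0,-3.5,0,0,0,45],[0,0,-3.5,0,0,0,45]]]'
python3 -m pendant '[[[0,0,-3,0,0,0,45],[-3,0.7,-1,0,0,0,45],[-3,0.7,0,0,0,0,45],[0,0,0,0,0,0,45],[0,0,0,0,0,0,45]]]'
python3 - <<'E'
from h import *
im,K,P=cam('wrist');save('n',im);o=bot.get_obs();print(o['ee_pos'],o['tcp_rot'])
a=im[130:230,270:400];save('n1',cv2.resize(a,None,fx=6,fy=6,interpolation=cv2.INTER_CUBIC))
E
```

```text
time: 14.2
ee_pos: [0.5524, -0.1084, 0.2565]
tcp_rot: [-179.7, -0.3, -175.0]
wrist_force: [1.2, 0.2, 0.9]
opening: 0.0385
time: 14.62
ee_pos: [0.6146, -0.089, 0.3105]
tcp_rot: [-179.4, 0.7, -175.0]
wrist_force: [-0.6, -0.3, -0.2]
opening: 0.0386
[ 0.61442863 -0.08903135  0.3099088 ] [-179.37817204    0.70651215 -175.03781066]
```

View pics/n1.png

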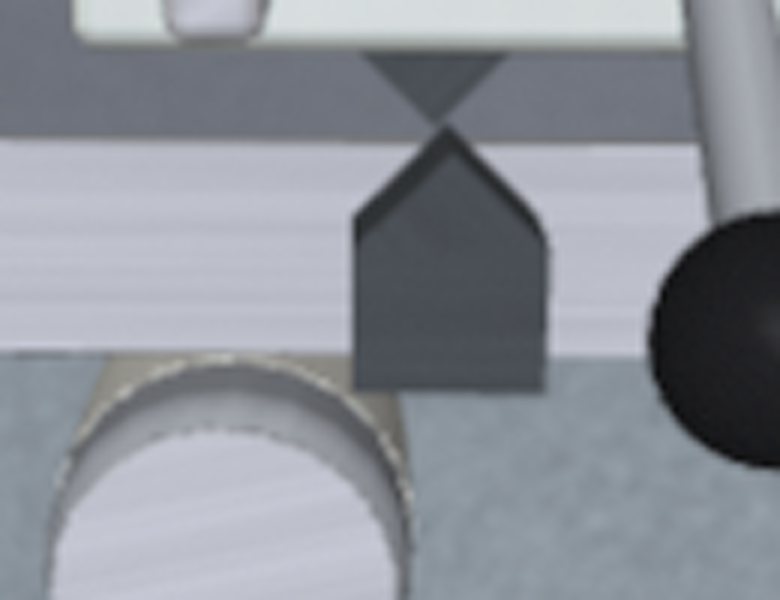

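Now the pointer tip is at crop (437,126) and the index tip at (447,127), or about (449,135) at pointer height. The scale is 5.7 px/mm, so it overshot by about 2 mm. I'll nudge it back +2.1 mm.

```bash
python3 -m pendant '[[[3,-0.7,0,0,0,0,45],[3,-0.6,0,0,0,0,45],[0.2,0,3.5,0,0,0,45],[0,0,3.5,0,0,0,45],[0,0,3.5,0,0,0,45]]]' 40;python3 -m pendant '[[[0,0,0.7,0,0,0,45],[0,0,0,0,0,0,45],[0,0,0,0,0,0,45]]]'
python3 -c "
from h import *
p=bot.get_obs()['ee_pos'];print(p,-.0837*p[0]+.9965*p[1])"
```

```text
time: 15.08
ee_pos: [0.5528, -0.1105, 0.2071]
tcp_rot: [-179.1, 1.3, -175.0]
wrist_force: [0.5, -0.7, -0.8]
opening: 0.0384
time: 15.33
ee_pos: [0.5477, -0.1107, 0.1947]
tcp_rot: [-179.3, 0.9, -175.1]
wrist_force: [-0.7, -0.2, 0.4]
opening: 0.0384
[ 0.54769403 -0.11074894  0.19473781] -0.15620330587096604
```

```bash
python3 -m pendant '[[[-0.4,0.15,0.9,0,0,0,45],[0,0,0,0,0,0,0],[0,0,0,0,0,0,0],[0,0,0,0,0,0,0],[0,0,0,0,0,0,0]]]' 40
python3 -c "
from h import *
p=bot.get_obs()['ee_pos'];print(p,-.0837*p[0]+.9965*p[1])"
```

```text
time: 15.75
ee_pos: [0.5539, -0.1091, 0.1907]
tcp_rot: [-179.2, 1.2, -175.1]
wrist_force: [-0.8, -1.7, -4.2]
opening: 0.0111
[ 0.55389763 -0.10911938  0.19071235] -0.1550986938501882
```

```bash
python3 -m pendant '[[[0,0.25,0,0,0,0,0],[0,0,0,0,0,0,0],[0,0,0,0,0,0,0]]]'
python3 -c "
from h import *
p=bot.get_obs()['ee_pos'];print(p,-.0837*p[0]+.9965*p[1])"
python3 -m pendant '[[[0,0,0,0,0,0,45],[0,0,0,0,0,0,45],[0,0,0,0,0,0,45],[0,0,-3.5,0,0,0,45],[0,0,-3.5,0,0,0,45]]]'
python3 -m pendant '[[[0,0,-3,0,-0.015,0,45],[-3,1.0,-1,0,0,0,45],[-3,1.0,0,0,0,0,45],[0,0,0,0,0,0,45],[0,0,0,0,0,0,45]]]'
python3 - <<'E'
from h import *
im,K,P=cam('wrist');save('o',im);o=bot.get_obs();print(o['ee_pos'],o['tcp_rot'])
a=im[130:230,270:400];save('o1',cv2.resize(a,None,fx=6,fy=6,interpolation=cv2.INTER_CUBIC))
E
```

```text
time: 16.0
ee_pos: [0.5537, -0.1066, 0.1907]
tcp_rot: [-179.2, 1.1, -175.1]
wrist_force: [-1.0, -2.8, -3.0]
opening: 0.0112
[ 0.55367861 -0.10655636  0.19071717] -0.15252631468222172
time: 16.42
ee_pos: [0.5504, -0.1051, 0.2562]
tcp_rot: [-179.3, 0.7, -175.1]
wrist_force: [1.7, -0.2, 0.8]
opening: 0.0382
time: 16.83
ee_pos: [0.611, -0.079, 0.3106]
tcp_rot: [-179.1, 2.4, -175.1]
wrist_force: [-0.0, -0.5, 0.4]
opening: 0.0383
[ 0.61083354 -0.07898769  0.31005486] [-179.10142735    2.41782168 -175.12254849]
```

View pics/o1.png

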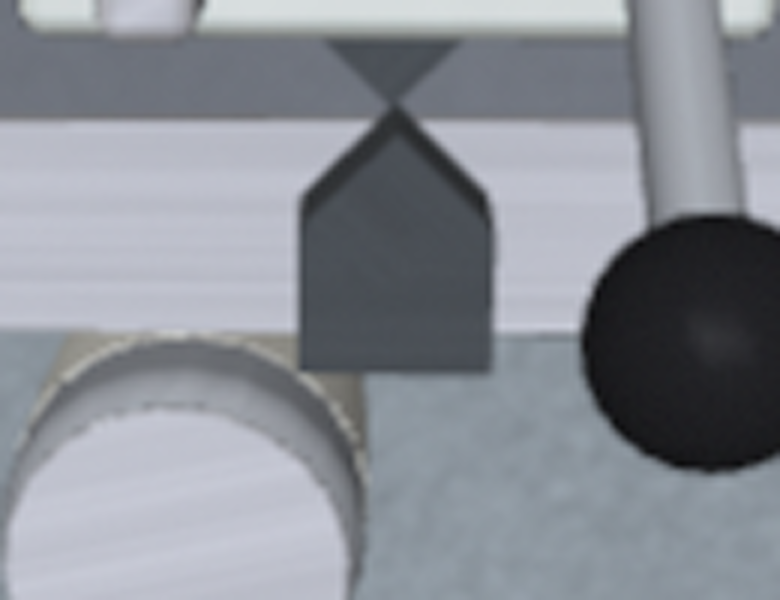

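Tips now coincide: pointer (394,101), index (395,107). Next I'll swing the lever back from the far side.

```bash
python3 -m pendant '[[[-1.9,2,0,0,0.04,0,0],[-1.9,1.9,0,0,0,0,0],[0,0,0,0,0,0,0],[0,0,0,0,0,0,0],[0,0,0,0,0,0,0]]]'
python3 mk.py | grep -v mark
```

```text
time: 17.3
ee_pos: [0.6413, -0.0374, 0.3073]
tcp_rot: [-179.1, -0.4, -175.3]
wrist_force: [-0.1, 0.5, -0.5]
opening: -0.0001
[ 0.64110153 -0.03774563  0.30758281]
wrist pointer [295.6 121.4] 0.57 [ 0.5968 -0.0736] st 0.0768 -0.0863
wrist fin_top [231.8  63.6] 0.7 [ 0.5515 -0.1068] st 0.0289 -0.1157
wrist ball [330.4 141.6] 0.8 [ 0.5944 -0.039 ] st 0.0773 -0.0516
[ 0.64136083 -0.03784203  0.30811694]
wrist pointer [295.  118.7] 0.82 [ 0.5945 -0.0748] st 0.0745 -0.0874
wrist fin_top [234.4  63.9] 0.76 [ 0.5515 -0.1057] st 0.0291 -0.1146
wrist ball [332.2 143.4] 0.82 [ 0.5957 -0.0381] st 0.0787 -0.0508
[ 0.6416703  -0.03740085  0.30763835]
top fin_top [357.  256.4] 0.34 [ 0.4676 -0.1035] st -0.0544 -0.1054
```

```bash
python3 -m pendant '[[[0,0.2,3,0,0,0,0],[0,0,3,0,0,0,0],[0,0,3,0,0,0,0],[0,0,0.5,0,0,0,0],[0,0,0,0,0,0,0]]]'
```

```text
time: 18.47
ee_pos: [0.6418, -0.0366, 0.2112]
tcp_rot: [-179.1, -0.1, -175.3]
wrist_force: [0.3, 0.7, 1.0]
opening: -0.0
```

```bash
python3 -m pendant '[[[0,0,0,0,0,0,0],[0,0,0,0,0,0,0]]]'
```

```text
time: 18.63
ee_pos: [0.6419, -0.0366, 0.2132]
tcp_rot: [-179.1, -0.1, -175.3]
wrist_force: [1.1, -1.0, 0.5]
opening: 0.0002
```

```bash
python3 -m pendant '[[[1,0,0.2,0,0,0,0],[1,0,0,0,0,0,0],[1,0,0,0,0,0,0],[1,0,0,0,0,0,0],[1,0,0,0,0,0,0]]]'
```

```text
time: 19.05
ee_pos: [0.5973, -0.0405, 0.2217]
tcp_rot: [-179.0, 0.9, -175.2]
wrist_force: [1.3, -0.3, 1.7]
opening: -0.0002
```

```bash
python3 -m pendant '[[[1,0,0,0,0,0,0],[1,0,0,0,0,0,0],[1,0,0,0,0,0,0]]]'
```

```text
time: 19.3
ee_pos: [0.5696, -0.043, 0.2292]
tcp_rot: [-178.9, 1.6, -175.2]
wrist_force: [1.2, -0.7, -0.4]
opening: 0.0004
```

```bash
python3 -m pendant '[[[0.7,0,0.6,0,0.025,0,0],[0.8,0,0.6,0,0,0,0],[0.8,0,0.4,0,0,0,0],[0.8,0,0.2,0,0,0,0]]]'
```

```text
time: 19.63
ee_pos: [0.5407, -0.0461, 0.2181]
tcp_rot: [-178.8, 0.7, -175.3]
wrist_force: [2.3, 1.1, -0.8]
opening: 0.0001
```

```bash
python3 -m pendant '[[[0.7,0,0,0,0,0,0],[0.6,0,0,0,0,0,0],[0.6,0,0,0,0,0,0]]]'
```

```text
time: 19.88
ee_pos: [0.5214, -0.0479, 0.2189]
tcp_rot: [-178.8, 0.7, -175.2]
wrist_force: [5.1, 0.6, -1.0]
opening: 0.0004
```

```bash
python3 -m pendant '[[[0.6,0,0,0,0,0,0],[0.6,0,0,0,0,0,0],[0,0,0,0,0,0,0]]]';python3 -m pendant '[[[0.6,0,0,0,0,0,0],[0.6,0,0,0,0,0,0]]]'
python3 - <<'E'
from h import *
th=np.radians(4.8);x=np.array([np.cos(th),np.sin(th)]);y=np.array([-x[1],x[0]]);O=np.array([.513,.006]);c=-.085
for n in('side','top'):
  im,K,P=cam(n)
  for r in bot.mark_of(n,'ball'): print(r)
  for a in(0,.1,.2,.3):
    s=a-.6;p=O+x*(.03+.09*np.sin(s))+y*(c+.035);print(a,proj(K,P,[*p,.154+.09*np.cos(s)]).round(1))
E
```

```text
time: 20.13
ee_pos: [0.5227, -0.048, 0.2201]
tcp_rot: [-178.8, 2.5, -175.2]
wrist_force: [-0.7, 0.8, 0.3]
opening: 0.0002
time: 20.3
ee_pos: [0.5205, -0.0483, 0.2204]
tcp_rot: [-178.8, 3.7, -175.1]
wrist_force: [46.9, 4.5, -18.0]
opening: 0.0003
{'uv': [266.3, 174.4], 'confidence': 0.51}
0 [266.8 173.3]
0.1 [269.4 172.2]
0.2 [272.2 171.3]
0.3 [275.2 170.8]
0 [337.7 244.5]
0.1 [337.7 241.6]
0.2 [337.7 238.6]
0.3 [337.6 235.5]
```

Force rose to 47 N against the end stop, so the lever is fully clamped. I'll back off and recheck the alignment.

```bash
python3 -m pendant '[[[-1.5,0,0,0,0.03,0,0],[-1.5,0,-1,0,0.02,0,0],[-2,0,-3,0,0,0,0],[-2,-0.5,-3,0,0,0,0],[-2,-1,-2,0,0,0,0]]]';python3 -m pendant '[[[0,0,0,0,0,0,0],[0,0,0,0,0,0,0]]]'
python3 mk.py
python3 - <<'E'
import cv2
a=cv2.imread('pics/mm.png')[40:240,220:420];cv2.imwrite('pics/q1.png',cv2.resize(a,None,fx=3,fy=3,interpolation=cv2.INTER_CUBIC))
E
```

```text
time: 20.92
ee_pos: [0.6087, -0.0526, 0.3132]
tcp_rot: [-178.9, 0.4, -175.1]
wrist_force: [-0.0, 0.3, 0.6]
opening: 0.0
time: 21.08
ee_pos: [0.6125, -0.0536, 0.3157]
tcp_rot: [-178.8, 0.6, -175.1]
wrist_force: [0.7, -0.5, -0.5]
opening: -0.0
[ 0.61219111 -0.05361125  0.3153979 ]
wrist mark [314.9 147.8] 0.87 [ 0.5984 -0.0696] st 0.0788 -0.0824
wrist pointer [307.4 145.3] 0.71 [ 0.5965 -0.0776] st 0.0762 -0.0903
wrist fin_top [256.7 107.8] 0.68 [ 0.5518 -0.1083] st 0.0291 -0.1172
wrist ball [356.   20.6] 0.65 [ 0.4942 -0.0466] st -0.0232 -0.0509
[ 0.61085537 -0.05330475  0.31523003]
wrist mark [311.4 152.5] 0.88 [ 0.6016 -0.0726] st 0.0817 -0.0857
wrist pointer [309.5 150. ] 0.7 [ 0.5991 -0.0747] st 0.0791 -0.0877
wrist fin_top [256.6 111.3] 0.88 [ 0.5523 -0.108 ] st 0.0296 -0.1169
wrist ball [351.7  22.9] 0.58 [ 0.4939 -0.0489] st -0.0237 -0.0531
[ 0.61159029 -0.05341814  0.31559539]
top mark [298.7 207.6] 0.68 [0.6206 0.0808] st 0.1134 0.0655
top pointer [299.5 197.8] 0.51 [0.6526 0.0807] st 0.1454 0.0628
```

View pics/q1.png

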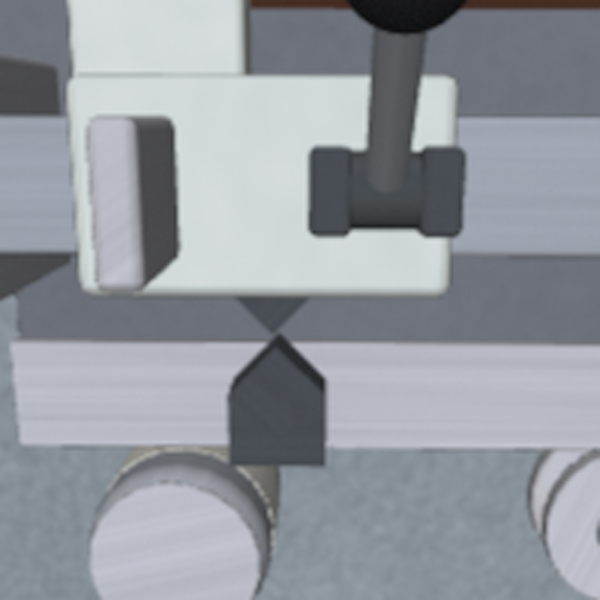

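```bash
cat > chk.py <<'E'
from h import *
c=bot.get_calibration('wrist');K=np.array(c['intrinsics']);C=np.array(c['T_tool_cam'])
th=np.radians(4.8);y=np.array([-np.sin(th),np.cos(th)]);x=np.array([y[1],-y[0]]);O=np.array([.513,.006])
def go(n,pos,rot,off,f,pts):
    T=np.eye(4);T[:3,:3]=R.from_euler('xyz',rot,degrees=True).as_matrix();T[:3,3]=pos;P=T@C
    for k,(u,v),zs in pts:
        uv=(off[0]+(u+.5)/f-.5,off[1]+(v+.5)/f-.5)
        print(n,k,[tuple(np.round([(atz(K,P,uv,z)[:2]-O)@x*1e3,(atz(K,P,uv,z)[:2]-O)@y*1e3],1)) for z in zs])
if __name__=='__main__':
    zm,zt,zp=(.09,),(.114,),(.097,.103,.109)
    go('o',[.61083,-.07899,.31005],[-179.101,2.418,-175.123],(270,130),6,[('mbot',(395,106),zm),('mtop',(396,134),zt),('ptr',(394,102),zp)])
    go('q',[.61086,-.0533,.31523],[-178.8,.6,-175.1],(220,40),3,[('mbot',(279,334),zm),('mtop',(278,349),zt),('ptr',(273,332),zp)])
    go('n',[.61443,-.08903,.30991],[-179.378,.7065,-175.038],(270,130),6,[('mbot',(447,125),zm),('mtop',(450,155),zt),('ptr',(437,126),zp)])
E
python3 chk.py
```

```text
o mbot [(np.float64(82.5), np.float64(-84.9))]
o mtop [(np.float64(81.8), np.float64(-85.1))]
o ptr [(np.float64(80.2), np.float64(-85.2)), (np.float64(78.9), np.float64(-85.3)), (np.float64(77.5), np.float64(-85.4))]
q mbot [(np.float64(83.0), np.float64(-85.1))]
q mtop [(np.float64(83.3), np.float64(-84.2))]
q ptr [(np.float64(80.9), np.float64(-86.9)), (np.float64(79.7), np.float64(-86.5)), (np.float64(78.5), np.float64(-86.2))]
n mbot [(np.float64(82.1), np.float64(-84.8))]
n mtop [(np.float64(82.3), np.float64(-85.4))]
n ptr [(np.float64(80.9), np.float64(-86.9)), (np.float64(79.6), np.float64(-87.2)), (np.float64(78.4), np.float64(-87.4))]
```

Worked out from the calibration, the pointer was −0.2 mm off before clamping and is about −1.6 mm off now. The finger dragged it sideways during the swing. Time is ample, so I'll unclamp, correct and re-clamp with the drift compensated.

```bash
python3 -m pendant '[[[4,0.5,0,0,0,0,0],[4,0.5,0,0,0,0,0],[4,0.4,0,0,0,0,0],[4,0.4,0,0,0,0,0],[0.5,0,0,0,0,0,0]]]';python3 -m pendant '[[[0,0,0,0,0,0,0],[0,0,0,0,0,0,0]]]'
```

```text
time: 22.25
ee_pos: [0.4441, -0.0494, 0.3029]
tcp_rot: [-179.0, -0.3, -175.1]
wrist_force: [-0.9, 0.9, -0.1]
opening: 0.0001
time: 22.42
ee_pos: [0.4424, -0.0494, 0.3042]
tcp_rot: [-178.9, -0.1, -175.1]
wrist_force: [-0.2, -0.1, 0.4]
opening: -0.0002
```

```bash
python3 -m pendant '[[[0,0,3,0,0,0,0],[0,0,3,0,0,0,0],[0,0,3,0,0,0,0],[0,0,1,0,0,0,0],[0,0,0,0,0,0,0]]]';python3 -m pendant '[[[0,0,0,0,0,0,0]]]'
```

```text
time: 22.83
ee_pos: [0.4485, -0.0516, 0.2023]
tcp_rot: [-178.9, 0.2, -175.1]
wrist_force: [-0.1, 1.0, 0.3]
opening: 0.0001
time: 22.92
ee_pos: [0.449, -0.0516, 0.2024]
tcp_rot: [-178.9, 0.1, -175.1]
wrist_force: [-0.1, 0.5, 0.0]
opening: -0.0
```

```bash
python3 -m pendant '[[[-1,0,0,0,0,0,0],[-1,0,0,0,0,0,0],[-1,0,0,0,0,0,0],[-1,0,0,0,0,0,0],[-1,0,0.2,0,0,0,0]]]';python3 -m pendant '[[[-1,0,0.2,0,0,0,0],[-1,0,0.2,0,0,0,0],[-1,0,0.1,0,0,0,0],[-1,0,0,0,0,0,0],[-0.9,0,0,0,0,0,0]]]'
```

```text
time: 23.33
ee_pos: [0.5034, -0.0474, 0.2089]
tcp_rot: [-178.8, 0.4, -175.1]
wrist_force: [-1.9, -0.1, 1.6]
opening: 0.0002
time: 23.75
ee_pos: [0.5597, -0.0429, 0.2081]
tcp_rot: [-178.8, 0.7, -175.1]
wrist_force: [-1.4, -0.0, -0.0]
opening: 0.0002
```

```bash
python3 -m pendant '[[[-0.5,0,0,0,0,0,0],[-0.5,0,0,0,0,0,0],[-0.4,0,0,0,0,0,0],[0,0,0,0,0,0,0]]]';python3 -m pendant '[[[-0.4,0,0,0,0,0,0],[0,0,0,0,0,0,0]]]'
python3 - <<'E'
from h import *
th=np.radians(4.8);x=np.array([np.cos(th),np.sin(th)]);y=np.array([-x[1],x[0]]);O=np.array([.513,.006]);c=-.086
im,K,P=cam('side')
for r in bot.mark_of('side','ball'): print(r)
for a in(.9,1.1,1.2):
    s=a-.6;p=O+x*(.03+.09*np.sin(s))+y*(c+.035);print(a,proj(K,P,[*p,.154+.09*np.cos(s)]).round(1))
E
```

```text
time: 24.08
ee_pos: [0.5681, -0.0422, 0.2086]
tcp_rot: [-178.7, -0.5, -175.1]
wrist_force: [-2.0, -0.1, 3.4]
opening: -0.0004
time: 24.25
ee_pos: [0.5683, -0.0422, 0.2091]
tcp_rot: [-178.7, -1.0, -175.1]
wrist_force: [-2.1, -0.4, 0.8]
opening: 0.0004
{'uv': [306.0, 178.4], 'confidence': 0.74}
0.9 [294.9 174.1]
1.1 [301.3 177.5]
1.2 [304.3 179.6]
```

```bash
python3 -m pendant '[[[1.5,0,0,0,0,0,0],[0.3,0,-3,0,0,0,0],[0,0,-3,0,0,0,45],[0.2,-2.5,-3,0,0,0,45],[0.2,-3,0,0,0,0,45]]]' 40;python3 -m pendant '[[[0,-0.5,0,0,0,0,45],[0,0,0,0,0,0,45],[0,0,0,0,0,0,45]]]'
```

```text
time: 24.77
ee_pos: [0.5504, -0.0937, 0.2997]
tcp_rot: [-178.9, -1.5, -174.8]
wrist_force: [0.9, -0.2, 0.8]
opening: 0.0357
time: 25.02
ee_pos: [0.5527, -0.1027, 0.3021]
tcp_rot: [-178.8, -1.3, -175.0]
wrist_force: [0.4, 0.5, 1.0]
opening: 0.0385
```

```bash
python3 -m pendant '[[[0,-0.4,3,0,-0.02,0,45],[0,0,3.2,0,0,0,45],[0,0,3.2,0,0,0,45],[0,0,1.8,0,0,0,45],[0,0,0,0,0,0,45]]]' 40
cat > gp.py <<'E'
from h import *
def s(p,r): 
    g=np.array(p)-.019*R.from_euler('xyz',r,degrees=True).as_matrix()[:,2]; return -.0837*g[0]+.9965*g[1]
o=bot.get_obs();print(o['ee_pos'],o['tcp_rot'],s(o['ee_pos'],o['tcp_rot'])-s([.55368,-.10656,.19072],[-179.2,1.1,-175.1]))
E
python3 gp.py
```

```text
time: 25.43
ee_pos: [0.5537, -0.1055, 0.1859]
tcp_rot: [-178.8, 0.1, -174.9]
wrist_force: [0.1, -0.1, -0.6]
opening: 0.0381
[ 0.55369421 -0.10545329  0.18587206] [-1.78793300e+02  1.08105341e-01 -1.74889606e+02] 0.0012369198777865409
```

```bash
python3 -m pendant '[[[0,-0.25,0,0,0,0,45],[0,0,0,0,0,0,0],[0,0,0,0,0,0,0],[0,0,0,0,0,0,0],[0,0,0,0,0,0,0]]]' 40;python3 gp.py
```

```text
time: 25.85
ee_pos: [0.5537, -0.106, 0.187]
tcp_rot: [-178.9, -0.0, -174.8]
wrist_force: [0.3, -3.0, -9.7]
opening: 0.0116
[ 0.55372239 -0.10596569  0.18703702] [-1.78879336e+02 -1.42246287e-02 -1.74811661e+02] 0.0006956574180682351
```

```bash
python3 -m pendant '[[[0,0,0,0,0,0,45],[0,0,0,0,0,0,45],[0,0,0,0,0,0,45],[0,0,-3.5,0,0,0,45],[0,0,-3.5,0,0,0,45]]]'
python3 -m pendant '[[[0,0,-3,0,0,0,45],[-3,1.0,-1,0,0,0,45],[-3,1.0,0,0,0,0,45],[0,0,0,0,0,0,45],[0,0,0,0,0,0,45]]]'
cat > tip.py <<'E'
import sys
from chk import *
def tips(n,im,pos,rot,u0,u1,v0,v1):
    # dark runs per row; axis column of mark block and of pointer wedge by their edge midpoints
    T=np.eye(4);T[:3,:3]=R.from_euler('xyz',rot,degrees=True).as_matrix();T[:3,3]=pos;P=T@C
    st=lambda u,v,z:((atz(K,P,(u,v),z)[:2]-O)@x*1e3,(atz(K,P,(u,v),z)[:2]-O)@y*1e3)
    g=im[:,:,1].astype(float)
    for v in range(v0,v1):
        r=g[v,u0:u1];print(v,' '.join('%3d'%k for k in r))
if __name__=='__main__':
    im,_,_=cam('wrist');o=bot.get_obs();save(sys.argv[1],im);print(o['ee_pos'],o['tcp_rot'])
    m=atz;T=np.eye(4);T[:3,:3]=R.from_euler('xyz',o['tcp_rot'],degrees=True).as_matrix();T[:3,3]=o['ee_pos'];P=T@C
    u,v=proj(K,P,[*(O+x*.0825+y*-.085),.1]).round().astype(int);print(u,v)
    tips('',im,o['ee_pos'],o['tcp_rot'],u-14,u+14,v-13,v+9)
E
python3 tip.py t1
```

```text
time: 26.27
ee_pos: [0.5521, -0.1043, 0.2542]
tcp_rot: [-179.0, -0.4, -174.8]
wrist_force: [1.4, -0.7, 1.1]
opening: 0.0385
time: 26.68
ee_pos: [0.6135, -0.0778, 0.3077]
tcp_rot: [-178.7, 0.6, -174.8]
wrist_force: [-0.9, -0.3, 0.4]
opening: 0.0388
[ 0.61334446 -0.07781499  0.30707811] [-178.72942564    0.53332538 -174.84857732]
336 154
141 115 116 110  96  82  79  78  78  78  79  78  79  80  79  82  81  79  79  80  81  81  81  78  78  81  94 107 114
142 115 116 115 110  96  81  78  78  79  79  79  79  80  81  81  80  79  79  81  80  80  79  78  80  96 112 117 116
143 115 115 115 116 111  95  80  78  78  78  79  80  81  80  80  79  79  80  81  80  79  78  81  95 111 117 117 117
144 116 115 115 115 115 110  96  82  79  79  80  81  81  81  79  80  81  81  80  79  78  81  95 112 117 118 118 118
145 115 114 115 115 115 115 110  95  81  80  81  81  81  79  80  81  81  80  79  79  81  96 111 115 118 118 119 118
146 114 114 115 115 115 114 114 110  96  84  81  80  80  80  81  81  81  78  78  81  94 111 116 116 117 118 118 118
147 113 115 114 114 114 114 114 115 111  98  83  80  80  81  81  8
[... 1089 characters left out ...]
 188
157 185 185 185 185 185 185 185 170 126  72  51  50  52  64  72  66  53  45  55 108 164 184 186 185 185 185 185 185
158 184 185 184 184 184 184 169 126  73  50  51  53  64  75  79  76  66  52  46  56 108 163 185 184 185 185 185 185
159 183 183 183 183 183 168 124  73  50  50  52  63  75  79  79  80  75  65  52  46  56 108 162 183 184 184 184 183
160 183 183 183 183 168 124  72  50  51  55  65  75  78  78  80  79  79  76  65  52  46  55 107 161 183 183 183 183
161 184 184 184 169 124  73  50  50  55  65  76  79  79  77  79  80  80  80  76  65  51  45  55 107 162 183 183 182
162 185 185 169 125  73  51  49  55  66  75  77  78  79  78  78  79  79  79  79  75  66  52  46  56 107 162 184 184
```

Run:
```python
from chk import *
go('t1',[.61334,-.07781,.30708],[-178.729,.533,-174.849],(0,0),1,[('mbot',(336,152.5),(.09,)),('mtop',(336.0,157.3),(.114,)),('ptr',(336.1,151),(.097,.103,.109))])
```

```text
t1 mbot [(np.float64(83.0), np.float64(-84.8))]
t1 mtop [(np.float64(82.9), np.float64(-85.0))]
t1 ptr [(np.float64(79.9), np.float64(-84.8)), (np.float64(78.7), np.float64(-84.9)), (np.float64(77.5), np.float64(-84.9))]
```

Pointer and index now agree to 0.1 mm. Re-clamping, keeping the push line straight in station y.

```bash
python3 -m pendant '[[[-1.5,2.1,0,0,0,0.007,0],[-1.6,2.1,0,0,0,0,0],[0,0,0,0,0,0,0],[0,0,3,0,0,0,0],[0,0,3,0,0,0,0]]]'
python3 -m pendant '[[[0,0,3,0,0,0,0],[0,0,0.6,0,0,0,0],[0,0,0,0,0,0,0]]]'
cat > sy.py <<'E'
from h import *
p=bot.get_obs()['ee_pos'];q=p[:2]-[.513,.006];th=np.radians(4.8);print('sx',q@[np.cos(th),np.sin(th)]*1e3,'sy',q@[-np.sin(th),np.cos(th)]*1e3,'z',p[2])
E
python3 sy.py
```

```text
time: 27.15
ee_pos: [0.6413, -0.0351, 0.2531]
tcp_rot: [-178.6, 1.2, -175.4]
wrist_force: [0.1, 0.8, -0.3]
opening: 0.0
time: 27.4
ee_pos: [0.6381, -0.0372, 0.2118]
tcp_rot: [-178.6, 0.9, -175.4]
wrist_force: [-1.0, -0.2, 0.8]
opening: -0.0
sx 120.99544866207988 sy -53.5401046986657 z 0.21176073044665938
```

```bash
python3 -m pendant '[[[0,0.35,0.4,0,0.015,0,0],[0,0,0,0,0,0,0],[1,0,0,0,0,0,0],[1,0,0,0,0,0,0],[1,0,0,0,0,0,0]]]';python3 sy.py;python3 -m pendant '[[[1,0,0.3,0,0,0,0],[1,0,0.3,0,0,0,0],[1,0,0.3,0,0,0,0]]]'; python3 sy.py
```

```text
time: 27.82
ee_pos: [0.61, -0.0368, 0.2152]
tcp_rot: [-178.5, 0.5, -175.5]
wrist_force: [3.5, -0.2, 2.5]
opening: 0.0001
sx 93.11110587943665 sy -50.73882117061541 z 0.21515183260436666
time: 28.07
ee_pos: [0.5828, -0.0395, 0.2136]
tcp_rot: [-178.5, 1.2, -175.5]
wrist_force: [1.5, -0.3, 1.9]
opening: -0.0001
sx 65.77526349977508 sy -51.13599295084658 z 0.2136467081052219
```

```bash
python3 -m pendant '[[[0.9,0.04,0.2,0,0.01,0,0],[0.9,0.04,0.2,0,0,0,0],[0.9,0.03,0.2,0,0,0,0]]]';python3 sy.py
```

```text
time: 28.32
ee_pos: [0.5565, -0.0409, 0.2129]
tcp_rot: [-178.4, 1.1, -175.5]
wrist_force: [0.9, 0.7, 0.5]
opening: -0.0002
sx 39.454076627178274 sy -50.37628895040172 z 0.2128727663943037
```

```bash
python3 -m pendant '[[[0.8,0.03,0,0,0,0,0],[0.7,0.03,0,0,0,0,0],[0.6,0.02,0,0,0,0,0]]]';python3 sy.py;python3 -m pendant '[[[0.5,0.01,0,0,0,0,0],[0.5,0,0,0,0,0,0]]]'; python3 sy.py
```

```text
time: 28.57
ee_pos: [0.535, -0.0419, 0.2153]
tcp_rot: [-178.3, 1.2, -175.5]
wrist_force: [1.5, 0.1, -1.1]
opening: 0.0001
sx 17.891082693768553 sy -49.53235246778744 z 0.21532539091647096
time: 28.73
ee_pos: [0.5244, -0.0425, 0.2159]
tcp_rot: [-178.3, 1.3, -175.5]
wrist_force: [1.7, 0.7, -1.7]
opening: 0.0002
sx 7.280820278910652 sy -49.313590006424086 z 0.2158771756460796
```

```bash
python3 -m pendant '[[[0.4,0,0,0,0,0,0],[0.3,0,0,0,0,0,0]]]';python3 -m pendant '[[[0.4,0,0,0,0,0,0],[0.5,0,0,0,0,0,0]]]'; python3 sy.py
```

```text
time: 28.9
ee_pos: [0.5205, -0.0428, 0.2162]
tcp_rot: [-178.4, 1.8, -175.5]
wrist_force: [30.7, 2.6, -11.7]
opening: 0.0
time: 29.07
ee_pos: [0.5206, -0.0428, 0.2164]
tcp_rot: [-178.4, 2.9, -175.4]
wrist_force: [35.4, 3.0, -12.3]
opening: 0.0
sx 3.497607861113908 sy -49.25209176441668 z 0.2163719886937933
```

At the stop (35 N). Back off to the view pose and measure the tips.

```bash
python3 -m pendant '[[[-1.5,0,0,0,0.02,0,0],[-1.5,0,-1,0,0.02,0,0],[-2,0,-3,0,0,0,0],[-2,-1.2,-3,0,0,0,0],[-2,-1.2,-2,0,0,0,0]]]';python3 -m pendant '[[[0,0,0,0,0,0,0],[0,0,0,0,0,0,0],[0,0,0,0,0,0,0]]]';python3 tip.py t2
```

```text
time: 29.48
ee_pos: [0.609, -0.0558, 0.3082]
tcp_rot: [-178.5, 0.2, -175.3]
wrist_force: [1.3, 0.3, 1.7]
opening: 0.0002
time: 29.73
ee_pos: [0.6127, -0.0573, 0.3096]
tcp_rot: [-178.4, 0.4, -175.4]
wrist_force: [-0.1, 0.1, -0.4]
opening: 0.0001
[ 0.61229825 -0.05714265  0.30932924] [-178.41395396    0.32234319 -175.40375627]
317 154
141 113 112 103  86  76  76  76  77  77  77  78  78  79  80  79  78  77  79  80  78  77  77  77  85 103 112 114 113
142 113 113 111 102  86  76  77  76  76  78  78  79  80  79  77  78  77  80  79  77  76  76  85 102 112 114 113 113
143 112 113 114 112 102  87  77  77  78  78  79  80  79  79  78  79  80  79  78  77  76  85 102 111 113 114 114 113
144 111 113 113 113 111 102  87  77  78  78  79  79  77  78  78  80  79  77  76  77  86 102 111 113 113 113 114 114
145 113 113 112 113 113 111 102  90  82  80  79  77  78  79  79  80  77  76  77  86 102 112 114 114 113 113 113 114
146 113 112 112 112 112 111 110 106  95  81  78  78  79  80  79  78  77  77  86 102 113 114 115 114 114 113 114 114
147 112 114 112 112 111 112 111 113 108  93  81  79  79  79  78  76  
[... 1086 characters left out ...]
 182
157 180 181 181 181 180 181 180 172 139  85  50  54  66  75  74  64  50  45  45  45  67 120 165 181 181 181 181 181
158 180 180 180 180 180 180 171 139  85  49  53  64  75  78  78  74  64  51  46  45  44  67 119 164 180 180 180 181
159 180 179 180 179 178 171 138  84  48  53  65  73  77  77  79  78  74  64  50  44  45  44  66 119 163 179 179 179
160 180 180 180 179 171 137  84  48  53  64  74  77  76  77  77  78  77  74  66  54  45  44  44  66 118 163 179 179
161 181 181 180 172 139  85  50  53  64  74  76  77  76  76  77  78  77  77  75  67  53  46  46  45  67 119 164 180
162 183 184 175 140  85  49  53  64  74  76  76  77  77  77  76  76  76  77  78  75  68  53  46  44  44  67 120 165
```

Run:
```python
from chk import *
go('t2',[.6123,-.05714,.30933],[-178.414,.322,-175.404],(0,0),1,[('mbot',(317.9,151.5),(.09,)),('mtop',(316.5,155.5),(.114,)),('ptr',(316.3,150.8),(.097,.103,.109))])
```

```text
t2 mbot [(np.float64(82.3), np.float64(-84.6))]
t2 mtop [(np.float64(81.6), np.float64(-84.9))]
t2 ptr [(np.float64(80.2), np.float64(-85.9)), (np.float64(79.0), np.float64(-85.6)), (np.float64(77.8), np.float64(-85.3))]
```

Residual is about −0.7 mm, which is good. The lever is at its stop. Now the plunger.

```bash
python3 -m pendant '[[[3.6,-1.1,0,0,0,0,0],[3.6,-1.1,0,0,0,0,0],[3.6,-1.1,0,0,0,0,0],[3.4,-1.1,0,0,0,0,0],[0,0,0,0,0,0,0]]]';python3 -m pendant '[[[0,0,0,0,0,0,0],[0,0,0,0,0,0,0]]]'
python3 - <<'E'
from h import *
im,K,P=cam('wrist');save('p1',im)
for t in ('head_top','ball'):
  for r in bot.mark_of('wrist',t)[:2]: print(t,r,atz(K,P,r['uv'],.199 if t=='head_top' else .228))
E
python3 sy.py
```

```text
time: 30.2
ee_pos: [0.4648, -0.1109, 0.2983]
tcp_rot: [-178.6, -0.7, -175.2]
wrist_force: [-0.5, 0.5, -0.2]
opening: -0.0001
time: 30.37
ee_pos: [0.4611, -0.1107, 0.2978]
tcp_rot: [-178.6, -0.7, -175.2]
wrist_force: [0.1, -0.4, -0.4]
opening: 0.0002
head_top {'uv': [327.3, 213.8], 'confidence': 0.87} [ 0.47176198 -0.11028717  0.199     ]
ball {'uv': [474.6, 302.9], 'confidence': 0.74} [0.51957755 0.0012321  0.228     ]
ball {'uv': [416.5, 266.3], 'confidence': 0.7} [ 0.49415349 -0.0452242   0.228     ]
sx -59.91330245802668 sy -111.91894513668728 z 0.2976449831231107
```

```bash
python3 -m pendant '[[[-0.8,0,3,0,0,0,0],[0,0,3,0,0,0,0],[0,0,2,0,0,0,0],[0,0,0.5,0,0,0,0],[0,0,0,0,0,0,0]]]';python3 -m pendant '[[[0,0,0,0,0,0,0]]]'
```

```text
time: 30.93
ee_pos: [0.4739, -0.1101, 0.2086]
tcp_rot: [-178.7, -0.7, -175.0]
wrist_force: [0.0, 0.4, 0.4]
opening: -0.0002
time: 31.02
ee_pos: [0.4742, -0.1099, 0.2086]
tcp_rot: [-178.7, -0.7, -174.9]
wrist_force: [-0.5, -0.2, 0.2]
opening: -0.0002
```

```bash
python3 -m pendant '[[[0.1,-0.2,0.6,0,0,0,0],[0,0,0.5,0,0,0,0],[0,0,0.5,0,0,0,0],[0,0,0.4,0,0,0,0]]]';python3 -m pendant '[[[0,0,0.4,0,0,0,0],[0,0,0.3,0,0,0,0]]]'
```

```text
time: 31.35
ee_pos: [0.475, -0.1124, 0.1919]
tcp_rot: [-178.6, -0.4, -174.9]
wrist_force: [-3.9, 2.1, 6.3]
opening: -0.0
time: 31.52
ee_pos: [0.475, -0.1124, 0.1864]
tcp_rot: [-178.6, -0.3, -174.9]
wrist_force: [-3.2, 2.4, 7.9]
opening: -0.0002
```

```bash
python3 -m pendant '[[[0,0,0.3,0,0,0,0],[0,0,0.3,0,0,0,0]]]';python3 -m pendant '[[[0,0,0.3,0,0,0,0],[0,0,0.3,0,0,0,0]]]'
```

```text
time: 31.68
ee_pos: [0.475, -0.1124, 0.1827]
tcp_rot: [-178.6, -0.1, -174.9]
wrist_force: [-4.6, 2.1, 11.0]
opening: 0.0003
time: 31.85
ee_pos: [0.4752, -0.1125, 0.1808]
tcp_rot: [-178.6, 0.2, -174.9]
wrist_force: [-10.2, 3.0, 32.3]
opening: 0.0002
```

On the stop (z = 0.181, 32 N). Now holding.

```bash
for i in 1; do python3 -m pendant '[[[0,0,0.25,0,0,0,0],[0,0,0.25,0,0,0,0],[0,0,0.25,0,0,0,0]]]';done
```

```text
time: 32.1
ee_pos: [0.4751, -0.1125, 0.181]
tcp_rot: [-178.4, 0.7, -174.9]
wrist_force: [-6.9, 3.0, 18.2]
opening: 0.0
```

```bash
python3 -m pendant '[[[0,0,0.3,0,0,0,0],[0,0,0.3,0,0,0,0],[0,0,0.3,0,0,0,0],[0,0,0.3,0,0,0,0],[0,0,0.3,0,0,0,0]]]'; python3 -m pendant '[[[0,0,0.3,0,0,0,0],[0,0,0.3,0,0,0,0],[0,0,0.3,0,0,0,0],[0,0,0.3,0,0,0,0],[0,0,0.3,0,0,0,0]]]'; python3 -m pendant '[[[0,0,0.3,0,0,0,0],[0,0,0.3,0,0,0,0],[0,0,0.3,0,0,0,0],[0,0,0.3,0,0,0,0]]]'
```

```text
time: 32.52
ee_pos: [0.4751, -0.1125, 0.181]
tcp_rot: [-178.2, 1.6, -174.9]
wrist_force: [-9.4, 2.6, 21.0]
opening: -0.0001
time: 32.93
ee_pos: [0.4752, -0.1125, 0.181]
tcp_rot: [-178.0, 2.5, -174.9]
wrist_force: [-10.0, 3.0, 21.9]
opening: -0.0001
time: 33.27
ee_pos: [0.4752, -0.1126, 0.1811]
tcp_rot: [-177.8, 3.2, -174.9]
wrist_force: [-9.9, 3.8, 22.0]
opening: 0.0
```

```bash
python3 -m pendant '[[[0,0,-1,0,0,0,0],[0,0,-1,0,0,0,0],[0,0,-2,0,0.025,0,0],[0,0,-3,0,0.02,0,0],[0,0,-4,0,0,0,0]]]';python3 -m pendant '[[[-3,1,-0.5,0,0,0,0],[-3.6,1,0,0,0,0,0],[-3.6,1,0,0,0,0,0],[-3.4,1,0,0,0,0,0],[0,0,0,0,0,0,0]]]'
python3 -m pendant '[[[0,0,0,0,0,0,0],[0,0,0,0,0,0,0]]]';python3 tip.py t3
python3 - <<'E'
import numpy as np
from h import *
th=np.radians(4.8);x=np.array([np.cos(th),np.sin(th)]);y=np.array([-x[1],x[0]]);O=np.array([.513,.006]);c=-.0855
im,K,P=cam('side');save('f',im)
for t,z in dict(ball=.228,head_top=.199,gauge=0,tin=0,pulley=0).items():
  for r in bot.mark_of('side',t)[:2]: print(t,r,atz(K,P,r['uv'],z))
print('exp ball',proj(K,P,[*(O+x*-.021+y*(c+.035)),.228]))
for z in(.199,.181): print('exp head',z,proj(K,P,[*(O+x*-.05+y*(c-.03)),z]))
save('f1',cv2.resize(im[110:310,200:400],None,fx=3,fy=3,interpolation=cv2.INTER_CUBIC))
E
```

```text
time: 33.68
ee_pos: [0.4691, -0.1089, 0.2913]
tcp_rot: [-177.8, 0.5, -175.0]
wrist_force: [1.1, -0.5, -0.2]
opening: 0.0005
time: 34.1
ee_pos: [0.6081, -0.0562, 0.3071]
tcp_rot: [-177.6, 1.3, -175.2]
wrist_force: [0.2, -0.1, -1.1]
opening: 0.0002
time: 34.27
ee_pos: [0.6097, -0.0555, 0.305]
tcp_rot: [-177.6, 1.2, -175.2]
wrist_force: [-0.1, -0.1, -0.1]
opening: -0.0001
[ 0.60923295 -0.05576257  0.30539988] [-177.56756132    1.201182   -175.17304516]
318 154
141 110  98  82  74  75  74  74  74  75  75  75  76  76  77  77  76  75  77  77  77  77  76  75  78  93 107 109 109
142 113 109  97  82  76  76  76  77  77  77  78  79  78  78  77  77  78  79  78  78  77  76  79  93 108 114 113 113
143 112 113 110  97  83  76  77  77  76  79  79  79  79  78  77  78  79  79  78  76  77  79  93 108 113 114 113 113
144 113 113 112 108  98  84  77  77  78  79  79  79  78  78  77  79  80  79  77  77  79  93 108 114 112 113 113 113
145 113 113 112 112 109  98  83  78  79  79  79  79  78  78  78  80  79  77  77  79  92 110 114 114 113 113 113 113
146 113 113 113 112 111 108  97  84  80  79  78  78  78  8
[... 1781 characters left out ...]
 105 158 179 179
162 181 180 180 165 122  71  49  56  66  74  77  76  76  77  78  78  77  76  74  64  52  45  46  46  54 106 159 180
ball {'uv': [267.2, 171.6], 'confidence': 0.71} [ 0.49291864 -0.03732607  0.228     ]
head_top {'uv': [245.2, 196.6], 'confidence': 0.68} [ 0.47457261 -0.11960495  0.199     ]
gauge {'uv': [253.6, 299.0], 'confidence': 0.67} [ 5.49844029e-01 -2.49296719e-01 -1.11022302e-16]
tin {'uv': [332.9, 273.2], 'confidence': 0.98} [ 0.69557216 -0.09744544  0.        ]
pulley {'uv': [354.4, 226.2], 'confidence': 0.63} [0.68236813 0.10511683 0.        ]
exp ball [266.65813414 173.52785302]
exp head 0.199 [245.96941226 195.09337841]
exp head 0.181 [246.87575966 201.0599734 ]
```

View pics/f1.png

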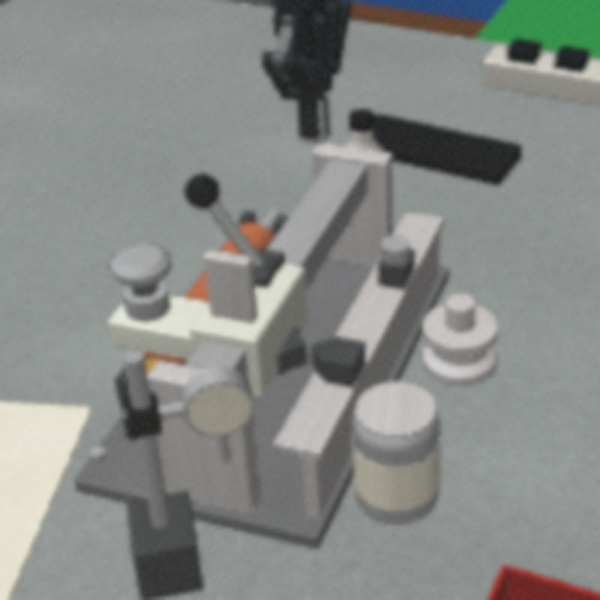

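Run:
```python
from chk import *
go('t3',[.60923,-.05576,.3054],[-177.568,1.201,-175.173],(0,0),1,[('mbot',(318.7,152.3),(.09,)),('mtop',(317.4,156.3),(.114,)),('ptr',(316.7,151.2),(.103,.109))])
o=bot.get_obs();print(o['wrist_force'],bot.job_done())
```

```text
t3 mbot [(np.float64(82.8), np.float64(-85.2))]
t3 mtop [(np.float64(81.6), np.float64(-85.1))]
t3 ptr [(np.float64(78.9), np.float64(-86.4)), (np.float64(77.6), np.float64(-86.0))]
the job is handed in; nothing more can be done
[-0.33235945  0.11559885  0.58196463] None
```

The job is done and handed in at about 34 s of the 67 s allowed. The carriage is clamped at the pointed index and the plunger has been pressed and released.

**What I did:**
- I freed the lever, slid the carriage by its fin to the index, and clamped it.
- A check after that first clamping showed the pointer about 1.6 mm off, because the lever swing had dragged the carriage. I unclamped it, realigned it to 0.1 mm, and clamped it again until the lever reached its stop.
- I pressed the plunger to its stop (tool at 0.181 m, 18–32 N), held it there for about 1.4 s, and let go.

**Last checks:**
- **Lever:** it leans fully to the clamped side. The detected ball is within about 2 px of where it should be when clamped.
- **Plunger:** the head is back up, matching its raised height in the side view.
- **Pointer:** it stands about 0.7 mm short of perfect by the check after clamping, and about 1 mm by the last check, both towards -y. The measurement is good to roughly 0.5 mm, so the carriage is not exactly on the index but close to it.
- **Other things on the bench:** the gauge, tin and pulley read within about 10 mm of where they were, which is detector scatter, and look undisturbed in the last picture. I did not re-measure the oil bottle, spare rotor or caliper case.
- **Contact:** the robot is clear of everything, with the wrist force near zero.

The wrist read about 50 N at most, when the lever met its stop, pushed by the fingers only.

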